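Clear the crate tally for the next pallet

ROBOT

A 6-joint arm with a two-finger parallel gripper is mounted at the origin on the work surface. World frame = base frame: x ahead of the robot, y to its left, z up, the work surface at z = 0. Lengths are in m, angles in rad, forces in N, time in s.
With the tool pointing down it reaches from about 0.3 to 0.95 m from the base axis. Payload 3.1 kg.
Tool frame: the origin (TCP) lies midway between the tips of the shut fingers; the grasp point (between the pads) lies 19 mm behind it; y points along the fingers, z is the direction in which the jaws open and shut, and the axes are right-handed (so a half turn about y gives the same grasp; the last joint's range is limited). The gripper opens to 85 mm and grips with 20 to 120 N. Pads are 22 mm wide; open, the fingers measure 114 mm over their backs; the gripper's body (76 mm by 85 mm) begins 54 mm behind the grasp point. The pads swing forward as they close: fully open they stand 13 mm farther back than shut.
Start: joints at [1.156, 0.308, 1.634, -0, 1.2, -0.07], TCP at [0.211, 0.588, 0.231] pointing down, gripper open.
Joint ranges: [-3.06, 3.06], [-0.79, 1.96], [0.05, 2.63], [-1.19, 4.34], [0.05, 2.64], [-2.94, 2.94]. Speed limits (rad/s): [2.79, 2.79, 3.14, 3.14, 3.14, 3.14].

INTERFACE

Orientations are given as a 3x3 rotation matrix whose columns are the frame's x, y, z axes.
In Python, from plant import arm, kin, eyes, workorder gives the robot as it stands. Calls block until the motion is done:
- arm.move_to(position, orientation): joint-space move of the TCP to a pose.
- arm.movel(position, ori=None, v=0.15, threshold=None): straight line of the TCP; ori=None keeps the orientation; v is the mean speed in m/s. With threshold (N) it stops when the force on the tool has changed by that much, and returns True; else False.
- arm.goto_joints(angles): joint-space move.
- arm.open_gripper() and arm.close_gripper(): open the fingers fully, or close them until they stop; the grip force is fixed at half the most.
- arm.wait(seconds).
- kin.solve_ik(position, orientation): joint angles nearest the present ones, or None.
- eyes.capture(name): name is "side" or "top"; returns a dict with "img" (384x512x3 uint8, red, green, blue), "intrinsics" (3x3 intrinsics, pixels), "pose" (4x4, takes a point from camera to world coordinates). Camera axes: x right, y down, z forward; pixel columns grow to the right and rows downward; lengths in m; the calibration is good to about 2 mm. A picture is of the moment at which its call begins. There is no depth.
A pose or a line that the arm cannot do raises arm.PlanningError and nothing moves.
- workorder.job_done(): hands the job in, once; it reports no verdict.
Readings, each from a call of its own:
- arm.read_time(): time.
- arm.read_joints(): joint angles.
- arm.read_qvel(): joint speeds.
- arm.read_joint_torque(): joint torques, N m.
- arm.read_tcp_pos(): TCP position.
- arm.read_eef_rot(): TCP orientation.
- arm.read_ft_force(): force on the tool from outside, world axes, zero at the start.
- arm.read_wrist_torque(): the same for the moment, N m.
- arm.read_width(): opening from 0.0 (shut) to 1.0 (fully open).
Only numpy, scipy, OpenCV 4.12 (cv2) and the standard library are available. Lean on these libraries where they do the work, as an engineer would, in place of code of your own. Each camera call takes 0.05 s, during which the arm holds its last target.

TASK

Clear the two-wheel crate tally on the packing bench for the next pallet: with a fingertip, flick the lugs on top of each thumbwheel away from you, click by click, until the wheel's one wide lug has clicked in opposite its steel pointer. Do not let a wheel run past its pointer, and leave everything else on the bench where it stands.

Things in the scene. Friction and masses are not known exactly. Their poses are not given: they have to be found in the camera images.
- tally: Two-wheel tally counter fixed to the bench: grey base plate 200 x 170 x 12 mm, three upright grey cheeks 97 mm high (y = -81, 0, 81 mm), axle along y, a white lugged thumbwheel between each two cheeks, a steel pointer post 119 mm high beyond each wheel (x = 86 to 98 mm). Origin on the bench below the axle's middle; x square to the axle, from the robot's side to the pointers; y to the left. Yaw within 0.35 rad.
- left_wheel (a joint): Angle of the left wheel (rad). 0 = cleared, wide lug at its pointer; -0.785 = one click short, -1.571 two, -2.356 three. Grows as the lugs on top are pushed away from the robot (tally +x). A spring detent holds it every 0.785 rad: 2 to 4 N at a top lug's tip leaves a click; past half a click (0.39) it snaps on into the next by itself. Turns both ways, stops at -3.6 and 1.7.
- right_wheel (a joint): Angle of the right wheel (rad). 0 = cleared, wide lug at its pointer; -0.785 = one click short, -1.571 two, -2.356 three. Grows as the lugs on top are pushed away from the robot (tally +x). A spring detent holds it every 0.785 rad: 2 to 4 N at a top lug's tip leaves a click; past half a click (0.39) it snaps on into the next by itself. Turns both ways, stops at -3.6 and 1.7.
- left_axle (a point): Mid left wheel on its level axle, 80 mm above the bench, tally y = 45 mm; axes as the tally. White disc 14 mm thick, radius 40 mm, with 8 flat lugs 45 degrees apart, 6 mm thick, out to radius 60 mm; seven are 14 mm wide along the axle, one 44 mm. At rest lugs stand 22.5 degrees before the top (tip 23 mm to the robot's side, 55 mm above the axle), 22.5 past it, 67.5 before it, and so on.
- right_axle (a point): Mid right wheel on its level axle, 80 mm above the bench, tally y = -45 mm; axes as the tally. White disc 14 mm thick, radius 40 mm, with 8 flat lugs 45 degrees apart, 6 mm thick, out to radius 60 mm; seven are 14 mm wide along the axle, one 44 mm. At rest lugs stand 22.5 degrees before the top (tip 23 mm to the robot's side, 55 mm above the axle), 22.5 past it, 67.5 before it, and so on.
- left_pointer (a point): Tip of the left wheel's pointer, a short steel rod 5 mm thick aimed at the axle, 67 mm from it, 67.5 degrees past the top of the wheel on the far side. A fingertip swept level across the wheel's top, its end 49 mm above the axle, from 40 mm before the axle until its front face is 5 to 10 mm past it, makes one click.
- right_pointer (a point): Tip of the right wheel's pointer, made like the left one.
- left_wide_lug (a point): Middle of the outer edge of the left wheel's wide lug (44 mm wide, the others are 14 mm), 60 mm from the axle; it turns with the wheel, and is about 7 mm from the pointer's tip when the wheel is cleared.
- right_wide_lug (a point): The same point on the right wheel's wide lug.
- tape: Loose roll of clear tape lying flat, 90 mm across, 48 mm high, left of the tally; origin under its centre. Leave it.
- marker: Loose marker pen, 130 mm long, 17 mm thick, lying right of the tally; origin under its middle. Leave it.
- opener: Loose fruit opener with wooden handle and steel blade, 220 mm long, 22 mm thick, lying between the robot and the tally; origin below the middle, blade to its +x. Leave it.
- mug: Loose steel mug, 80 mm across, 85 mm high, farther right; origin under its centre. Leave it.
- label_box: Loose cardboard box of labels, 90 x 120 x 60 mm, farther left; origin under its centre. Leave it.
- bottle: Loose water bottle, 60 mm across, 190 mm high, farther right; origin under its centre. Leave it.

How it is judged:
By the outcome, as a careful person would: the job done as asked, in the order asked, and still so for the second after the job is handed in, with the robot touching nothing.
It also fails if it takes over 51 s, if anything falls off the work surface, if the arm or the gripper's body presses on something with over 40 N, if the wrist force passes 120 N, or if a joint passes its speed limit or range.

## Working session

There is one attempt and no reset: what is moved stays moved. The work goes in short steps, each a Python script; the robot and the scene stay as the last script left them, time stands still between calls to the robot, and variables do not carry over. Pictures are saved under pics/ and viewed, and the job is handed in when it is done.

```bash
ls; mkdir -p pics; python3 - <<'E'
from plant import arm,kin,eyes
import cv2,numpy as np
print(arm.read_time())
for n in("side","top"):
    c=eyes.capture(n); cv2.imwrite(f"pics/{n}0.png",c["img"][:,:,::-1]); np.savez(f"pics/{n}0.npz",**c)
    print(n,c["intrinsics"].round(1).tolist(),c["pose"].round(3).tolist())
E
```

```text
pics
0.0
side [[401.1, 0.0, 260.0], [0.0, 401.1, 189.8], [0.0, 0.0, 1.0]] [[0.99, -0.101, 0.095, 0.449], [-0.139, -0.755, 0.641, -0.677], [0.007, -0.648, -0.762, 0.877], [0.0, 0.0, 0.0, 1.0]]
top [[471.8, 0.0, 254.5], [0.0, 471.8, 184.7], [0.0, 0.0, 1.0]] [[-0.001, -0.997, 0.079, 0.42], [-1.0, 0.002, 0.007, -0.055], [-0.007, -0.079, -0.997, 1.542], [0.0, 0.0, 0.0, 1.0]]
```

View pics/side0.png

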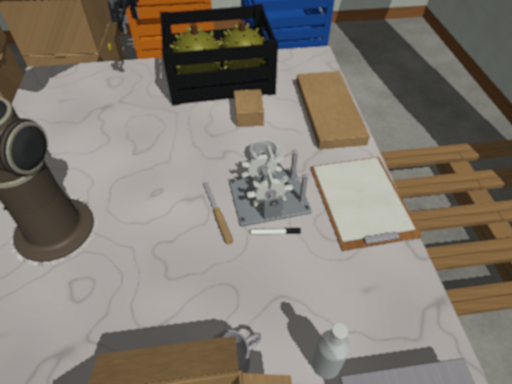

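View pics/top0.png

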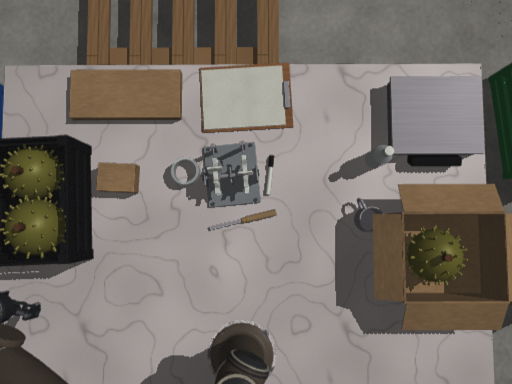

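```bash
python3 - <<'E'
import cv2
a=cv2.imread("pics/side0.png");b=cv2.imread("pics/top0.png")
cv2.imwrite("pics/sidez.png",cv2.resize(a[120:270,170:330],None,fx=4,fy=4,interpolation=cv2.INTER_CUBIC))
cv2.imwrite("pics/topz.png",cv2.resize(b[70:220,180:340],None,fx=4,fy=4,interpolation=cv2.INTER_CUBIC))
E
```

```text
(no output)
```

View pics/sidez.png

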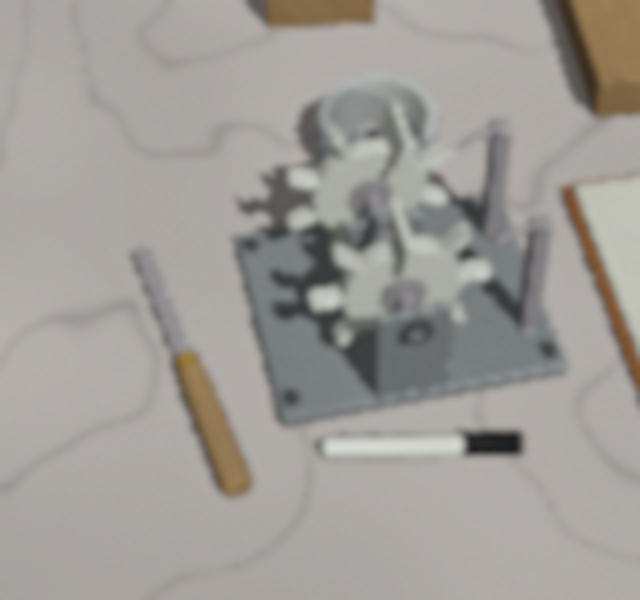

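View pics/topz.png

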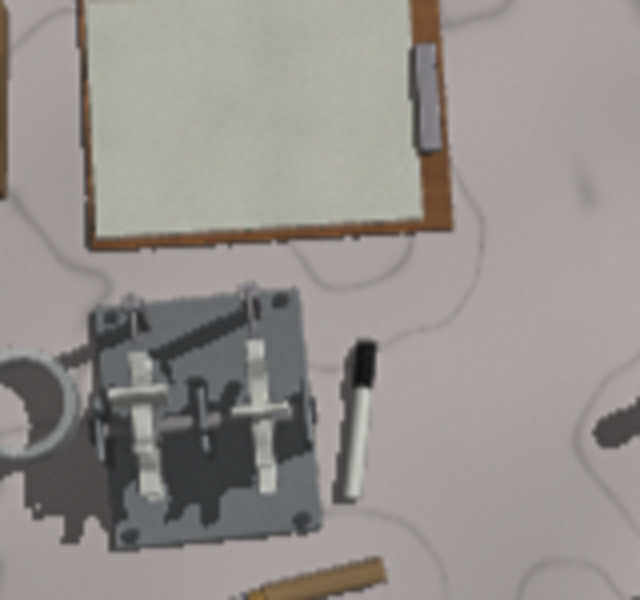

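Both wheels show their wide lug near the top; the top-zoom rows for them are about 393 (left) and 410 (right). The plate corners in the top zoom are about (90,307), (300,290), (322,528) and (112,550). Next I'll compute the plate pose and the lug angles.

```bash
cat > h.py <<'E'
import numpy as np,cv2
def ray(c,uv,z):
    K,T=c["intrinsics"],c["pose"]
    d=T[:3,:3]@np.linalg.inv(K)@np.array([*uv,1.]); o=T[:3,3]
    return o+d*(z-o[2])/d[2]
def proj(c,p):
    T=np.linalg.inv(c["pose"]); q=c["intrinsics"]@(T[:3,:3]@p+T[:3,3]); return q[:2]/q[2]
def fitrect(P): # P order: FL(+x,+y),FR,BR,BL ; rigid 2D fit
    M=np.array([[.1,.085],[.1,-.085],[-.1,-.085],[-.1,.085]])
    c=P.mean(0);A=M.T@(P-c); th=np.arctan2(A[0,1]-A[1,0],A[0,0]+A[1,1]); 
    R=np.array([[np.cos(th),-np.sin(th)],[np.sin(th),np.cos(th)]])
    return c,th,np.linalg.norm(P-c-M@R.T,axis=1)
E
python3 - <<'E'
from h import *
t=dict(np.load("pics/top0.npz"));s=dict(np.load("pics/side0.npz"))
z=lambda u,v,o:((u+.5)/4-.5+o[0],(v+.5)/4-.5+o[1])
ot=(180,70);os_=(170,120)
Pt=np.array([ray(t,z(*q,ot),.012)[:2] for q in[(90,307),(300,290),(322,528),(112,550)]])
print("edges",[np.linalg.norm(Pt[i]-Pt[(i+1)%4]).round(4) for i in range(4)]); ct,th,r=fitrect(Pt);print("top",ct,th,r)
# side: three visible corners: FR(566,365) BR(283,418) BL(237,240)
Ps=np.array([ray(s,z(*q,os_),.012)[:2] for q in[(566,365),(283,418),(237,240)]]); print("side",Ps);print("topP",Pt)
c=np.array([*ct,0]);X=np.array([np.cos(th),np.sin(th),0]);Y=np.array([-X[1],X[0],0])
for n,y,pts in(("L",.045,[(112,397),(167,391)]),("R",-.045,[(233,413),(291,407)])):
    for k in range(-3,2):
        a=np.radians(67.5)+k*np.pi/4
        out=[]
        for dy in(.022,-.022):
            p=c+X*.06*np.sin(a)+Y*(y+dy)+np.array([0,0,.08+.06*np.cos(a)])
            out.append(((proj(t,p)+.5-ot)*4).round(0).tolist()+((proj(s,p)+.5-os_)*4).round(0).tolist())
        print(n,k,out)
E
```

```text
edges [np.float64(0.1726), np.float64(0.1958), np.float64(0.1712), np.float64(0.1999)]
top [0.57641906 0.03215854] 0.09222513505276679 [0.00140391 0.00250808 0.00207876 0.0005164 ]
side [[ 0.68380699 -0.04176738]
 [ 0.48901133 -0.05979711]
 [ 0.47296692  0.10119922]]
topP [[ 0.6681229   0.12741   ]
 [ 0.6817297  -0.04465362]
 [ 0.48668425 -0.06221154]
 [ 0.4691394   0.1080893 ]]
L -3 [[119.0, 487.0, 293.0, 153.0], [176.0, 481.0, 307.0, 199.0]]
L -2 [[111.0, 441.0, 340.0, 111.0], [169.0, 435.0, 355.0, 157.0]]
L -1 [[106.0, 380.0, 406.0, 100.0], [164.0, 375.0, 423.0, 146.0]]
L 0 [[107.0, 343.0, 451.0, 128.0], [163.0, 338.0, 468.0, 172.0]]
L 1 [[113.0, 352.0, 448.0, 174.0], [168.0, 346.0, 464.0, 219.0]]
R -3 [[236.0, 476.0, 322.0, 250.0], [293.0, 470.0, 337.0, 301.0]]
R -2 [[230.0, 429.0, 371.0, 207.0], [289.0, 424.0, 388.0, 258.0]]
R -1 [[225.0, 369.0, 441.0, 195.0], [283.0, 363.0, 460.0, 246.0]]
R 0 [[223.0, 332.0, 487.0, 221.0], [280.0, 327.0, 506.0, 271.0]]
R 1 [[226.0, 341.0, 483.0, 267.0], [281.0, 336.0, 501.0, 317.0]]
```

The observed lug rows fall between the predicted detent positions, so I'll look again at higher zoom with the predicted positions drawn on.

```bash
python3 - <<'E'
from h import *
from plant import eyes,arm
ct=np.array([0.5764,0.0322]);th=.0922
c=np.array([*ct,0]);X=np.array([np.cos(th),np.sin(th),0]);Y=np.array([-X[1],X[0],0])
print(arm.read_time())
for n,o,w in(("top",(195,130),(80,80)),("side",(220,135),(90,75))):
    C=eyes.capture(n);np.savez(f"pics/{n}1.npz",**C)
    im=C["img"][o[1]:o[1]+w[1],o[0]:o[0]+w[0],::-1]
    b=cv2.resize(im,None,fx=7,fy=7,interpolation=cv2.INTER_CUBIC); cv2.imwrite(f"pics/{n}1raw.png",b)
    for y in(.045,-.045):
      for k in range(-3,1):
        a=np.radians(67.5)+k*np.pi/4
        q=[tuple(((proj(C,c+X*.06*np.sin(a)+Y*(y+dy)+np.array([0,0,.08+.06*np.cos(a)]))+.5-o)*7).astype(int).tolist()) for dy in(.022,-.022)]
        cv2.line(b,*q,[(0,0,255),(0,200,0),(255,0,0),(0,200,200)][k],1)
    cv2.imwrite(f"pics/{n}1z.png",b)
E
```

```text
0.1
```

View pics/top1z.png

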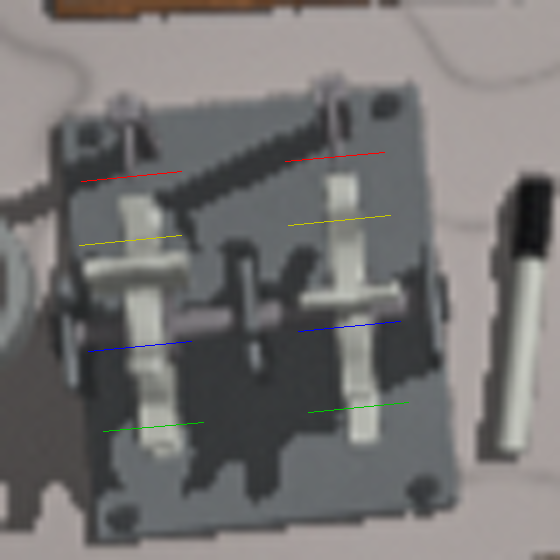

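View pics/side1z.png

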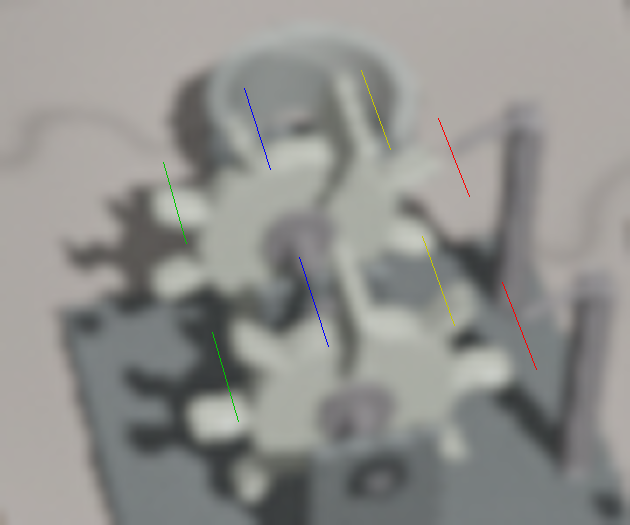

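```bash
python3 - <<'E'
from h import *
ct=np.array([0.5764,0.0322]);th=.0922
c=np.array([*ct,0]);X=np.array([np.cos(th),np.sin(th),0]);Y=np.array([-X[1],X[0],0])
for n,o in(("top",(195,130)),("side",(220,135))):
    C=dict(np.load(f"pics/{n}1.npz"))
    for nm,p in(("axle mid",(0,0,.08)),("L",(0,.045,.08)),("R",(0,-.045,.08)),("Rhub",(0,-.06,.08)),("axR end",(0,-.083,.08)),("Lpost",(.092,.045,.119)),("Rpost",(.092,-.045,.119)),("Rpostbase",(.092,-.045,.012)),("cheekR top",(0,-.081,.097)),("cheekM top",(0,0,.097))):
        p=c+X*p[0]+Y*p[1]+np.array([0,0,p[2]]); print(n,nm,((proj(C,p)+.5-o)*7).round(0))
E
```

```text
top axle mid [247. 297.]
top L [147. 307.]
top R [348. 288.]
top Rhub [382. 285.]
top axR end [433. 280.]
top Lpost [120.  88.]
top Rpost [326.  69.]
top Rpostbase [334. 109.]
top cheekR top [428. 276.]
top cheekM top [245. 293.]
side axle mid [342. 304.]
side L [314. 221.]
side R [372. 391.]
side Rhub [382. 422.]
side axR end [398. 469.]
side Lpost [547. 112.]
side Rpost [618. 280.]
side Rpostbase [592. 463.]
side cheekR top [398. 435.]
side cheekM top [343. 274.]
```

Against the plate-centred prediction, the axle and both posts appear about 8 mm nearer the robot in both views. The plate isn't centred on the tally origin. I'll refit from the posts and axle.

```bash
python3 - <<'E'
import cv2
a=cv2.imread("pics/top1raw.png")[60:360,40:480];
import numpy as np
t=np.load("pics/top1.npz")["img"];s=np.load("pics/side1.npz")["img"]
A=cv2.resize(t[140:185,200:262,::-1],None,fx=12,fy=12,interpolation=cv2.INTER_CUBIC)
B=cv2.resize(s[145:205,255:311,::-1],None,fx=10,fy=10,interpolation=cv2.INTER_CUBIC)
cv2.imwrite("pics/a.png",A);cv2.imwrite("pics/b.png",B)
E
```

```text
(no output)
```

View pics/a.png

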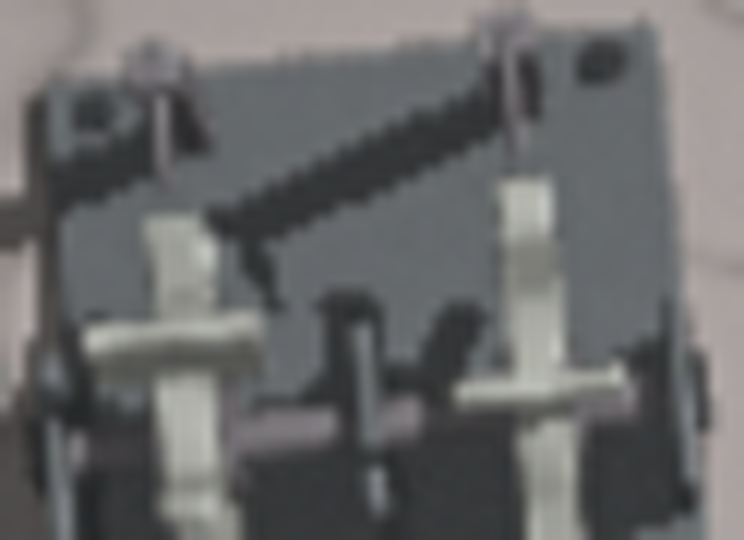

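View pics/b.png

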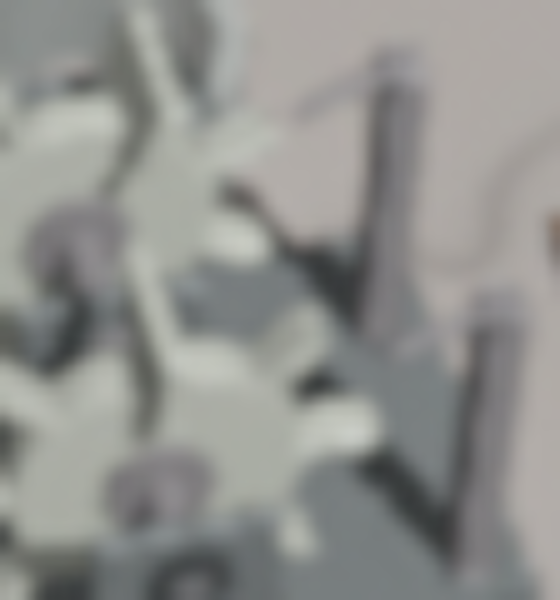

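```bash
cat >> h.py <<'E'
def tri(c1,p1,c2,p2):
    A=[];b=[]
    for c,p in((c1,p1),(c2,p2)):
        d=c["pose"][:3,:3]@np.linalg.inv(c["intrinsics"])@np.array([*p,1.]);d/=np.linalg.norm(d)
        P=np.eye(3)-np.outer(d,d);A.append(P);b.append(P@c["pose"][:3,3])
    x=np.linalg.lstsq(np.vstack(A),np.hstack(b),rcond=None)[0]
    return x,[np.linalg.norm(A[i]@x-b[i]).round(4) for i in(0,1)]
E
python3 - <<'E'
from h import *
t=dict(np.load("pics/top1.npz"));s=dict(np.load("pics/side1.npz"))
T=lambda u,v:((u+.5)/12-.5+200,(v+.5)/12-.5+140)
S=lambda u,v:((u+.5)/10-.5+255,(v+.5)/10-.5+145)
for n,a,b in(("L",(157,62),(400,65)),("R",(507,32),(500,305))):
    print(n,"post",ray(t,T(*a),.119).round(4),ray(s,S(*b),.119).round(4),tri(t,T(*a),s,S(*b)))
for q in((95,450),(285,428),(405,415),(615,398)): print("axle",ray(t,T(*q),.084).round(4))
# wide lug ends; 7x side crop (220,135), 7x top crop(195,130)
Z=lambda u,v,o:((u+.5)/7-.5+o[0],(v+.5)/7-.5+o[1])
print("R wide near(-y) end",tri(t,T(628,382),s,Z(358,338,(220,135))), "far(+y)",tri(t,T(457,394),s,Z(340,246,(220,135))))
print("L wide -y",tri(t,T(262,332),s,Z(370,150,(220,135))), "+y",tri(t,T(87,345),s,Z(345,72,(220,135))))
E
```

```text
L post [0.6558 0.0826 0.119 ] [0.6551 0.0848 0.119 ] (array([0.65498145, 0.0824559 , 0.12131744]), [np.float64(0.0005), np.float64(0.0005)])
R post [ 0.6633 -0.0063  0.119 ] [ 0.6635 -0.0051  0.119 ] (array([ 0.6630702 , -0.00633628,  0.12042109]), [np.float64(0.0), np.float64(0.0)])
axle [0.5602 0.1015 0.084 ]
axle [0.5658 0.0523 0.084 ]
axle [0.5692 0.0213 0.084 ]
axle [ 0.5735 -0.0331  0.084 ]
R wide near(-y) end (array([ 0.57089947, -0.03714018,  0.1389398 ]), [np.float64(0.0008), np.float64(0.0008)]) far(+y) (array([0.56936753, 0.00528005, 0.14114083]), [np.float64(0.0008), np.float64(0.0008)])
L wide -y (array([0.58668956, 0.05392939, 0.13917521]), [np.float64(0.0023), np.float64(0.0023)]) +y (array([0.58385987, 0.0976963 , 0.1382235 ]), [np.float64(0.0025), np.float64(0.0025)])
```

Refit: tally origin ≈ (0.568, 0.030), yaw ≈ 0.093. Left wide lug ≈ 22° past the top, so it is one click short. Right wide lug is nearly vertical, about halfway between two and one clicks short. I'll close the gripper and do the left wheel first.

```bash
cat >> h.py <<'E'
from plant import arm,kin,eyes
O=np.array([.5677,.0303,0]);th=.093
X=np.array([np.cos(th),np.sin(th),0]);Y=np.array([-X[1],X[0],0])
R=[np.column_stack([s*X,[0,0,-1],s*Y]) for s in(1,-1)]
def W(x,y,z): return O+X*x+Y*y+np.array([0,0,z])
def snap(tag):
    out=[]
    for n,o,w,f in(("top",(195,130),(80,80),6),("side",(220,130),(95,80),6)):
        C=eyes.capture(n);np.savez(f"pics/{n}{tag}.npz",**C)
        b=cv2.resize(C["img"][o[1]:o[1]+80,o[0]:o[0]+65 if n=="top" else o[0]+w[0],::-1],None,fx=f,fy=f,interpolation=cv2.INTER_CUBIC)
        out.append(b[:480])
    im=np.hstack(out); im=im[:, :]
    s=min(1,800/im.shape[1]); cv2.imwrite(f"pics/{tag}.png",cv2.resize(im,None,fx=s,fy=s))
E
python3 - <<'E'
from h import *
q=arm.read_joints()
for r in R:
    print([np.round(kin.solve_ik(W(-.053,y,z),r),2) for y in(.045,-.045) for z in(.129,.2)])
arm.close_gripper(); print(arm.read_time())
p=arm.read_tcp_pos();print(p,np.round(arm.read_eef_rot(),2).tolist())
arm.movel(p+[0,0,.08],v=.2)
best=min(R,key=lambda r:np.abs(kin.solve_ik(W(-.053,.045,.24),r)-q).max())
arm.move_to(W(-.053,.045,.24),best); np.save("R.npy",best)
print(arm.read_time(),arm.read_tcp_pos(),best.round(2).tolist(),arm.read_ft_force())
snap("c1")
E
```

```text
[array([ 0.05,  0.23,  1.97, -0.  ,  0.95, -1.61]), array([ 0.05,  0.13,  1.92, -0.  ,  1.09, -1.61]), array([-0.12,  0.23,  1.96, -0.  ,  0.95, -1.79]), array([-0.12,  0.14,  1.91, -0.  ,  1.09, -1.79])]
[array([ 0.05,  0.23,  1.97, -0.  ,  0.95,  1.53]), array([ 0.05,  0.13,  1.92, -0.  ,  1.09,  1.53]), array([-0.12,  0.23,  1.96, -0.  ,  0.95,  1.36]), array([-0.12,  0.14,  1.91, -0.  ,  1.09,  1.36])]
0.9667
[0.21125955 0.58820206 0.23128409] [[0.94, -0.0, 0.34], [-0.34, -0.0, 0.94], [-0.0, -1.0, -0.0]]
3.675 [0.51083207 0.07084361 0.2400695 ] [[1.0, 0.0, -0.09], [0.09, 0.0, 1.0], [0.0, -1.0, 0.0]] [ 0.88047354 -0.24676865 -0.09178984]
```

View pics/c1.png

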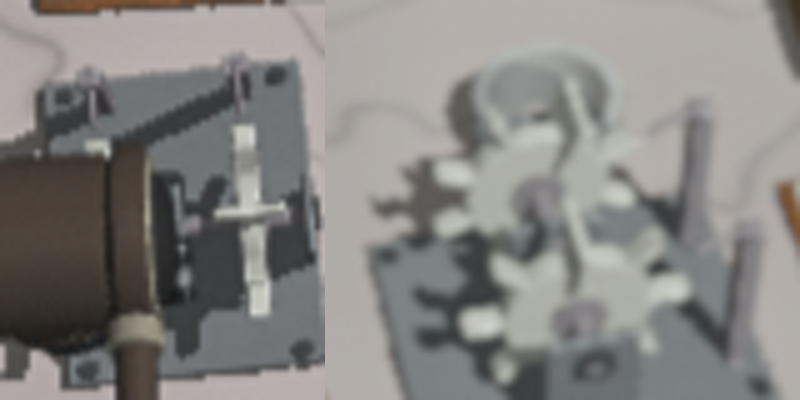

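The gripper hovers over the left wheel in the top view, and the wheels haven't changed: left wide lug past the top, right wide lug at (250,212), near vertical. Sweeping the left wheel once.

```bash
cat >> h.py <<'E'
def sweep(y,front=.0075,z=.129,tag="x"):
    r=np.load("R.npy")
    arm.movel(W(-.053,y,z),r,v=.1)
    f0=np.array(arm.read_ft_force())
    hit=arm.movel(W(front-.011,y,z),r,v=.05,threshold=12)
    p=arm.read_tcp_pos(); print("hit",hit,"tcp tally x",((p-O)@X).round(4),"z",p[2].round(4),"dF",np.round(np.array(arm.read_ft_force())-f0,2))
    arm.movel(W(((p-O)@X),y,.2),r,v=.12)
    arm.movel(W(-.16,y,.25),r,v=.25)
    snap(tag); print(arm.read_time())
E
python3 - <<'E'
from h import *
sweep(.045,tag="L1")
E
```

```text
hit False tcp tally x -0.0037 z 0.1289 dF [ 1.13 -0.3   0.73]
7.825
```

View pics/L1.png

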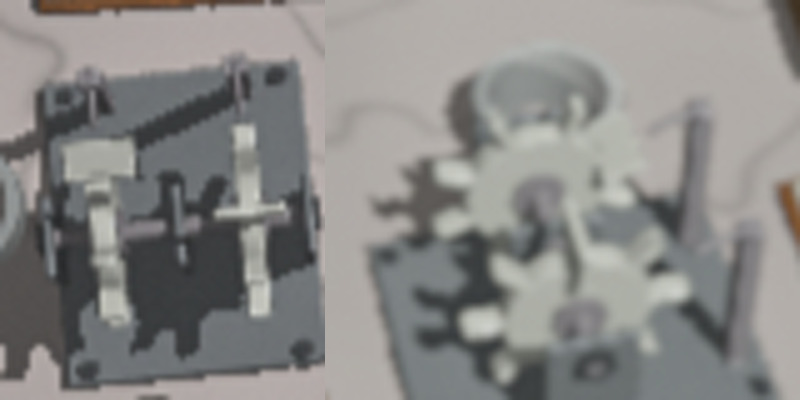

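Left's wide lug now lies at (100,160) in front of its pointer. Now one sweep on the right wheel.

```bash
python3 - <<'E'
from h import *
r=np.load("R.npy")
arm.movel(W(-.10,-.045,.25),r,v=.2)
arm.movel(W(-.053,-.045,.2),r,v=.2)
sweep(-.045,tag="R1")
E
```

```text
hit False tcp tally x -0.0038 z 0.1289 dF [0.34 0.54 0.02]
12.6583
```

View pics/R1.png

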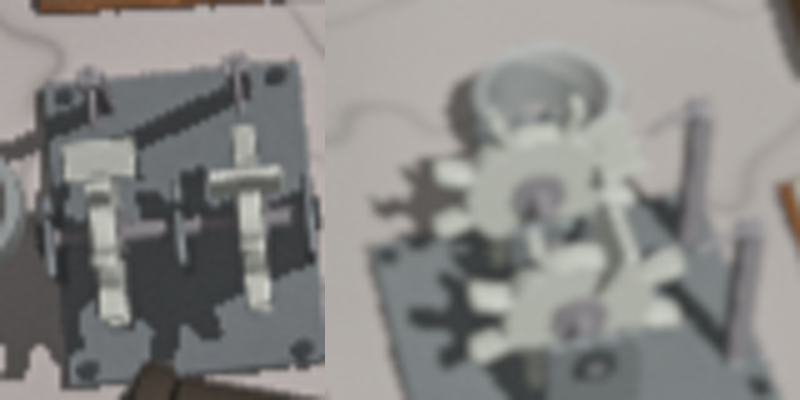

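The right wide lug has snapped to 22° past the top, at (245,180), where the left one started. That leaves one click.

```bash
python3 - <<'E'
from h import *
r=np.load("R.npy")
arm.movel(W(-.053,-.045,.2),r,v=.2)
sweep(-.045,tag="R2")
for n in("top","side"): cv2.imwrite(f"pics/{n}F.png",np.load(f"pics/{n}R2.npz")["img"][:,:,::-1])
E
```

```text
hit False tcp tally x -0.0037 z 0.1289 dF [-0.89  0.16 -0.08]
17.05
```

View pics/R2.png

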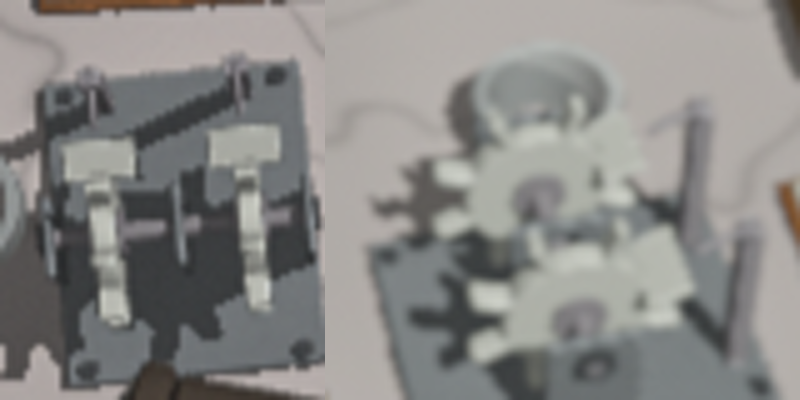

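View pics/sideF.png

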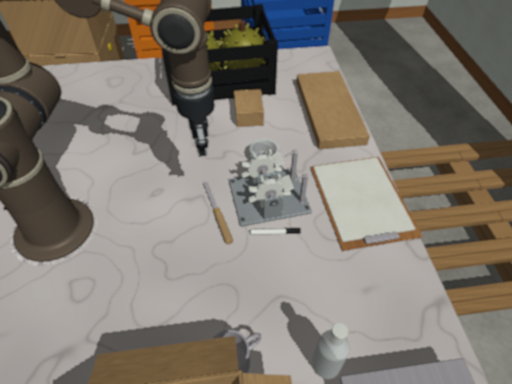

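Both wide lugs now face their pointers, at (100,160) and (245,147). The opener, marker, tape, mug, box and bottle look unmoved. One quick numeric check before handing in.

```bash
python3 - <<'E'
from h import *
C=dict(np.load("pics/topR2.npz"));C0=dict(np.load("pics/top1.npz"));S=dict(np.load("pics/sideR2.npz"));S0=dict(np.load("pics/side1.npz"))
im=cv2.resize(np.hstack([C["img"][130:210,195:275,::-1],S["img"][130:210,220:315,::-1]]),None,fx=4.5,fy=4.5,interpolation=cv2.INTER_CUBIC)
for c,o,dx in((C,(195,130),0),(S,(220,130),80)):
  for y in(.045,-.045):
    for k,col in((-1,(255,0,0)),(0,(0,0,255)),(1,(0,160,0))):
        a=np.radians(67.5)+k*np.pi/4
        q=[tuple(((proj(c,W(.06*np.sin(a),y+d,.08+.06*np.cos(a)))+.5-o+[dx,0])*4.5).astype(int).tolist()) for d in(.022,-.022)]
        cv2.line(im,*q,col,1)
cv2.imwrite("pics/chk.png",im)
for n,a,b,(x0,x1,y0,y1) in(("marker",C0,C,(262,276,150,200)),("tape",C0,C,(168,201,155,192)),("opener",S0,S,(202,234,180,245)),("mug",S0,S,(225,260,320,350)),("bottle",S0,S,(312,352,320,380)),("box",S0,S,(232,266,88,128))):
    print(n,np.abs(a["img"][y0:y1,x0:x1].astype(int)-b["img"][y0:y1,x0:x1]).mean().round(2))
E
```

```text
marker 10.4
tape 8.62
opener 3.15
mug 2.77
bottle 2.91
box 2.61
```

View pics/chk.png

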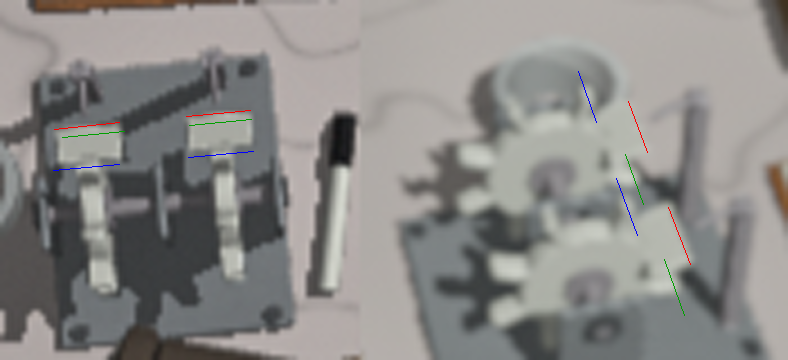

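The wide-lug edges match the red "cleared" lines in both views. The marker and tape regions differ more than the others in the top view, so I'll check whether that is arm shadow or movement.

```bash
python3 - <<'E'
from h import *
L=lambda n:np.load(f"pics/{n}.npz")["img"]
a,b=L("top1"),L("topR2"); s0,s1=L("side1"),L("sideR2")
for n,p,q,(x0,x1,y0,y1) in(("marker side",s0,s1,(245,303,224,240)),("tape side",s0,s1,(244,278,138,152)),("plate corner top",a,b,(200,262,140,150)),("clipboard top",a,b,(200,292,62,132)),("marker top t1-t0",L("top0"),a,(262,276,150,200))):
    P,Q=p[y0:y1,x0:x1],q[y0:y1,x0:x1]
    g=[cv2.cvtColor(i,cv2.COLOR_RGB2GRAY).astype(np.float32) for i in(P,Q)]
    print(n,np.abs(P.astype(int)-Q).mean().round(2),cv2.phaseCorrelate(*g))
A=np.hstack([a[130:215,165:280],b[130:215,165:280]])[:,:,::-1]
cv2.imwrite("pics/cmp.png",cv2.resize(A,None,fx=3.4,fy=3.4,interpolation=cv2.INTER_CUBIC))
for im in(a,b):
    sub=im[145:205,258:280]; d=cv2.moments((sub.max(2)<50).astype(np.uint8),True); w=cv2.moments(((sub.min(2)>185)).astype(np.uint8),True)
    print([ (m["m10"]/m["m00"],m["m01"]/m["m00"],m["m00"]) if m["m00"] else None for m in(d,w)])
E
```

```text
marker side 3.15 ((-0.015147662629367176, -0.044768910100954074), 1.0087662535409132)
tape side 4.15 ((-0.04173554247103084, 0.6527899714083425), 0.8861136396725973)
plate corner top 9.69 ((-0.02812197105461678, -0.013144119439109758), 1.00163450576365)
clipboard top 11.46 ((-0.005346693376750977, 0.029274778965735493), 0.9988345490009697)
marker top t1-t0 0.65 ((0.45550950972302306, -0.013214947857935755), 0.9968099956512451)
[(12.282608695652174, 15.804347826086957, 46.0), (12.0, 32.266666666666666, 15.0)]
[(12.363636363636363, 15.886363636363637, 44.0), (11.68, 35.98, 50.0)]
```

View pics/cmp.png

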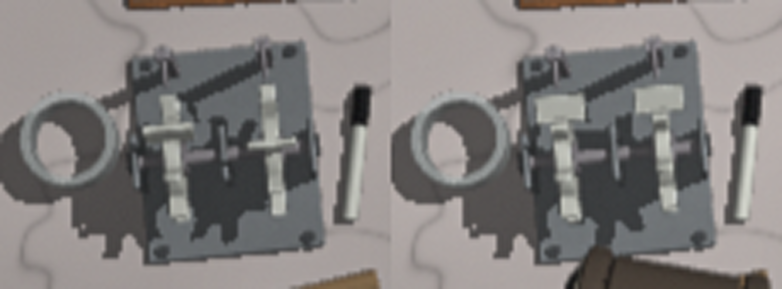

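The difference is only an exposure change: the clipboard differs by as much, with zero shift. The tape and marker are in the same place. Handing in.

```bash
python3 - <<'E'
from plant import arm,workorder
print(arm.read_time(),arm.read_ft_force()); workorder.job_done()
E
```

```text
17.05 [0.420087   0.27171607 0.30730911]
the job is handed in; nothing more can be done
```

Both wheels are cleared: each wide lug has clicked in opposite its steel pointer, and the job was handed in at 17 s of the 51 s allowed, with the arm clear of the bench.

- **Moves:** The left wheel started one click short and took one sweep. The right wheel was standing halfway between two and one clicks short, so it took two sweeps: one to snap it into place and one to clear it. No sweep hit the 12 N stop.
- **Wheel check:** In both camera views the wide-lug edges lie on the predicted cleared positions, to about 1 pixel, or roughly 3 mm.
- **Other items:** The marker, tape, opener, mug, label box and bottle show no movement. The top pictures did get brighter overall between the first and last shot. One shift estimate on the tape's low-contrast side view gave 0.65 px, but the top view shows the tape in the same place.
- **Disagreement found:** My first position estimate assumed the plate was centred on the tally, which put the axle about 9 mm too far away. I refitted from the posts and axle before moving.

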